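# Clear the bottle rack, take the crucible out and put the bottles home

### The arm

A 6-joint arm with a two-finger parallel gripper is mounted at the origin on a cart in front of the work surface, level with it; the furniture and walls round the work are solid. World frame = base frame: x ahead of the robot, y to its left, z up, the work surface at z = 0. Lengths are in m, angles in rad, forces in N, time in s.
With the tool pointing down it reaches from about 0.375 to 0.975 m from the base axis. Payload 3.8 kg.
Tool frame: the origin (TCP) lies on the centre line of the jaws, within the pads' length; the fingertips stand 17 mm ahead of it and the grasp point (between the pads) lies 2 mm behind it; z points along the fingers, x is the direction in which the jaws open and shut, and the axes are right-handed (so a half turn about z gives the same grasp; the last joint's range is limited). The gripper opens to 88 mm and grips with 3 to 60 N. Pads are 18 mm wide; open, the fingers measure 123 mm over their backs; the gripper's body (75 mm by 187 mm) begins 45 mm behind the grasp point.
Start: joints at [0.632, 0.264, 1.604, -0, 1.274, -0.037], TCP at [0.529, 0.419, 0.256] pointing down, gripper open.
Joint ranges: [-2.63, 2.63], [-0.94, 2.18], [0.31, 2.57], [-1.31, 4.45], [0, 2.66], [-2.55, 2.55]. Speed limits (rad/s): [2.57, 2.57, 3.14, 3.14, 3.14, 3.14].

### API

Orientations are given as [roll, pitch, yaw] about the fixed x, y, z axes, in that order (R = Rz(yaw) Ry(pitch) Rx(roll)).
In Python, from plant import env, get_image, camera_params gives the robot as it stands. Calls block until the motion is done:
- env.move_to(position, orientation): joint-space move of the TCP to a pose.
- env.line_to(position, speed=0.15, rot=None, max_force=None): straight line of the TCP; rot=None keeps the orientation; speed is the mean speed in m/s. With max_force (N) it stops when the force on the tool has changed by that much, and returns True; else False.
- env.goto_joints(angles): joint-space move.
- env.set_gripper(opening, grasp_force=None): finger opening in m; grasp_force is the grip in N (None keeps the last); returns when the fingers have stopped.
- env.dwell(seconds).
- env.inverse_kinematics(position, orientation): joint angles nearest the present ones, or None.
- env.state(): the state.
- get_image(name): name is "scene" or "top"; returns the picture (420x560x3 uint8, red, green, blue); there is no depth.
- camera_params(name): a dict with "fovy" (degrees; the focal length in pixels is half the picture's height over the tangent of half this angle, whatever the lens; pixels are square), "cx", "cy" (the principal point, pixels), "xyz" and "orientation" of the camera in the world. Camera axes: x right, y down, z forward; pixel columns grow to the right and rows downward; lengths in m; the calibration is good to about 2 mm. A picture is of the moment at which its call begins. camera_params takes no time and is no camera call.
A pose or a line that the arm cannot do raises env.IKError and nothing moves.
- env.close_job(): hands the job in, once; it reports no verdict.
The state is a dict: "time": time; "qpos": joint angles; "qd": joint speeds; "joint_torque": joint torques, N m; "tool_pos": TCP position; "orientation": TCP orientation; "contact_force": force on the tool from outside, world axes, zero at the start; "wrist_torque": the same for the moment, N m; "width": finger opening in m.
Only numpy, scipy, OpenCV 4.12 (cv2) and the standard library are available. Lean on these libraries where they do the work, as an engineer would, in place of code of your own. Each camera call takes 0.05 s, during which the arm holds its last target.

### The job

The white crucible has been parked in the back cup of the bottle rack, where the small corked bottle belongs. Stand the two tall bottles that are in front of it in the steel tray, then put the crucible in the middle of the tin lid, then stand the corked bottle in the back cup, and last put each of the two tall bottles back into the cup it came from. Keep everything upright.

Things in the scene. Friction and masses are not known exactly. Their poses are not given: they have to be found in the camera images.
- dark_bottle_center (a point): dark bottle: square, black-brown, black cap, 108 mm tall, loose, 0.08 to 0.17 kg. Body 36 mm square with upright sides from its foot to 65 mm up, then narrowing: grip it on two opposite sides 55 to 62 mm above its foot. This point: on its axis, half-way up (54 mm above its foot); x and y square to its sides, z up. At the start it stands in one of the rack's front cups, its x within 0.2 rad of the rack's.
- dropper_bottle_center (a point): dropper bottle: round, amber glass, 119 mm tall, loose, 0.06 to 0.13 kg. Body 38 mm across up to 45 mm, shoulder narrowing to 72 mm, then the black collar, 23 mm across, from 72 to 86 mm, and the rubber bulb, 14 mm across, above it. Grip it by the collar, fingertips 72 to 75 mm above its foot. This point: on its axis, 59.5 mm above its foot; z up. Stands in the rack's other front cup.
- corked_bottle_center (a point): corked bottle: small, round, with a cork, 89 mm tall in all, loose, 0.085 kg. Straight body 43 mm across to 45 mm above its foot, then narrowing: grip it 36 to 42 mm above its foot. This point: on its axis, half-way up (44.5 mm above its foot); z up. Stands alone on the bench at the start.
- crucible_center (a point): crucible: white porcelain cup, 37 mm tall, 36 mm across the rim, 28 mm across the foot, loose, 0.045 kg. Grip it from outside, fingertips 13 to 16 mm above its foot (the ring round it reaches 10 mm above its foot). This point: on its axis, half-way up (18.5 mm above its foot); z up. Stands in the rack's back cup at the start.
- bottle_rack: bottle rack: fixed dark board 130 (x) by 188 (y) mm. Origin: centre of its underside; x points from the front row to the back cup, y along the row. Its three cups are brass rings, 56 mm wide inside, wall 2.5 mm, floor 12 mm and rim 22 mm above the bench: two front ones at (-20, +40) and (-20, -40) mm, the back one at (+27, 0). End battens 18 mm high; a cap, top at 25 mm, is fixed at (43, 62).
- steel_tray: steel tray: fixed, shallow, open, 130 mm (x) by 210 mm (y), rim 16 mm high, wall 4 mm. Origin: centre of its underside, on the bench; its floor is 4 mm above the bench. Both bottles fit on it side by side, for instance at y = +50 and -50 mm. (Beside the work: the desk lamp's shade, 155 mm across, hangs 0.19 to 0.29 m above the bench round world x = 0.335, y = 0.585 m.)
- tin_lid: tin lid: fixed, round, steel, lying open side up, 69 mm across, thin raised rim 11 mm high; about 56 mm are free inside. Origin: its centre, on the bench; its floor is 2 mm above the bench.
Not all that is in view belongs to the job. What is shaped like the part that bears dropper_bottle_center but green or yellow is not meant.

How it is judged:
By the outcome, as a careful person would: the job done as asked, in the order asked, and still so for the second after the job is handed in, with the robot touching nothing.
It also fails if it takes over 131 s, if anything falls off the work surface, if the arm or the gripper's body presses on something with over 40 N, if the wrist force passes 120 N, or if a joint passes its speed limit or range.

## Working session

There is one attempt and no reset: what is moved stays moved. The work goes in short steps, each a Python script; the robot and the scene stay as the last script left them, time stands still between calls to the robot, and variables do not carry over. Pictures are saved under pics/ and viewed, and the job is handed in when it is done.

```bash
ls; mkdir -p pics
python3 - <<'E'
from plant import env,get_image,camera_params
import cv2
for n in("scene","top"):
    cv2.imwrite(f"pics/{n}0.png",get_image(n)[:,:,::-1]); print(n,camera_params(n))
print(env.state())
E
```

```text
pics
scene {'fovy': 53.465123479449055, 'cx': 284.36916987712084, 'cy': 213.10345418528715, 'xyz': array([ 0.00764946, -0.3960742 ,  0.77670651]), 'orientation': array([-2.37844232,  0.00668936, -0.99621427])}
top {'fovy': 46.79727987611924, 'cx': 280.37214282399435, 'cy': 211.53979777321064, 'xyz': array([0.32742966, 0.00842506, 1.05912944]), 'orientation': array([-2.90310714e+00,  1.23525977e-03, -1.70364936e+00])}
{'time': 0.1, 'qpos': array([ 6.32093185e-01,  2.64670614e-01,  1.60523604e+00, -5.04808895e-06,
        1.27368006e+00, -3.68721689e-02]), 'qd': array([ 0.0013226 , -0.0022449 , -0.00260164, -0.00202032, -0.00026876,
        0.00062759]), 'joint_torque': array([ 4.23797483e-04, -5.03620219e+01, -3.58070111e+01,  7.29489606e-02,
        2.33185157e-02, -3.23526149e-05]), 'tool_pos': array([0.52901712, 0.41827378, 0.25451807]), 'orientation': array([-3.14152397e+00,  1.99288598e-03,  6.68966905e-01]), 'contact_force': array([-0.59139477,  0.83329952, -0.1562964 ]), 'wrist_torque': array([ 0.00194774, -0.01160345, -0.03501072]), 'width': 0.08838220940124154}
```

View pics/scene0.png

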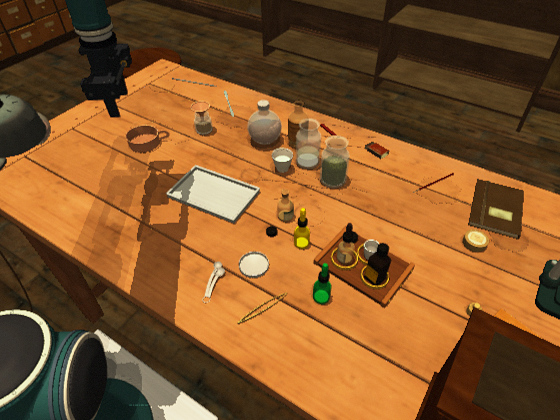

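View pics/top0.png

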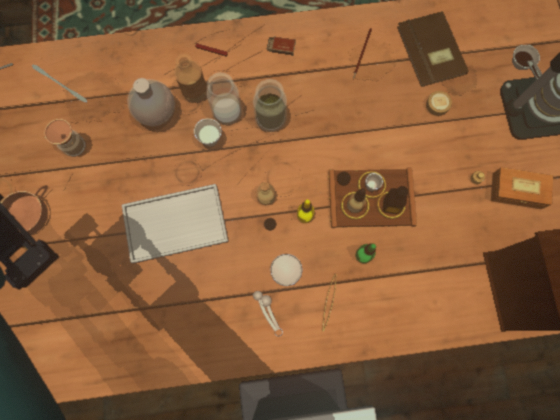

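The scene view shows the rack near (365,265) with dropper at (347,245), dark bottle at (377,265) and crucible between and behind them. The tray is at (213,193), the lid at (253,264) and the corked bottle at (286,207). Yellow and green droppers stand nearby as obstacles. Next I'll zoom in for measurements.

```bash
cat > h.py <<'E'
import numpy as np, cv2
from scipy.spatial.transform import Rotation as R
from plant import env,get_image,camera_params
def cam(n):
    p=camera_params(n); f=210/np.tan(np.radians(p['fovy'])/2)
    return f,p['cx'],p['cy'],np.array(p['xyz']),R.from_euler('xyz',p['orientation']).as_matrix()
def proj(n,P):
    f,cx,cy,t,M=cam(n); q=(np.atleast_2d(P)-t)@M
    return np.c_[f*q[:,0]/q[:,2]+cx,f*q[:,1]/q[:,2]+cy]
def unproj(n,uv,z):
    f,cx,cy,t,M=cam(n); uv=np.atleast_2d(np.array(uv,float))
    d=np.c_[(uv[:,0]-cx)/f,(uv[:,1]-cy)/f,np.ones(len(uv))]@M.T
    s=(z-t[2])/d[:,2]; return t+s[:,None]*d
def crop(img,x0,y0,x1,y1,k,fn):
    c=cv2.resize(img[y0:y1,x0:x1],None,fx=k,fy=k,interpolation=cv2.INTER_CUBIC)
    cv2.imwrite(fn,c[:,:,::-1])
E
python3 - <<'E'
from h import *
t=cv2.imread("pics/top0.png")[:,:,::-1]; s=cv2.imread("pics/scene0.png")[:,:,::-1]
crop(t,240,160,425,290,4,"pics/t1.png")
crop(t,110,175,250,275,5,"pics/t2.png")
crop(s,230,180,420,310,4,"pics/s1.png")
print(unproj("top",[[331,170],[413,170],[414,225],[331,226],[286,270],[123,205],[217,186],[227,242],[133,261]],0.0).round(3))
print(unproj("scene",[[253,264]],0.0).round(3))
E
```

```text
[[ 0.665 -0.152  0.   ]
 [ 0.64  -0.339  0.   ]
 [ 0.513 -0.316  0.   ]
 [ 0.535 -0.132  0.   ]
 [ 0.451 -0.019  0.   ]
 [ 0.645  0.325  0.   ]
 [ 0.661  0.111  0.   ]
 [ 0.53   0.102  0.   ]
 [ 0.515  0.311  0.   ]]
[[ 0.453 -0.015  0.   ]]
```

View pics/t1.png

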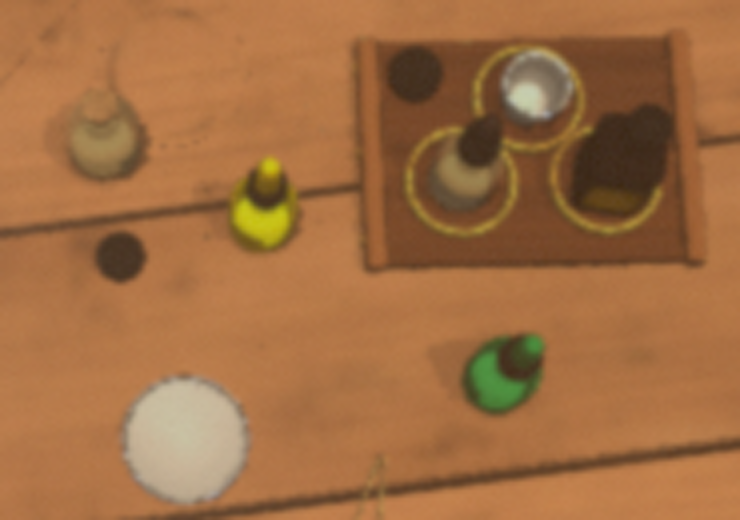

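View pics/t2.png

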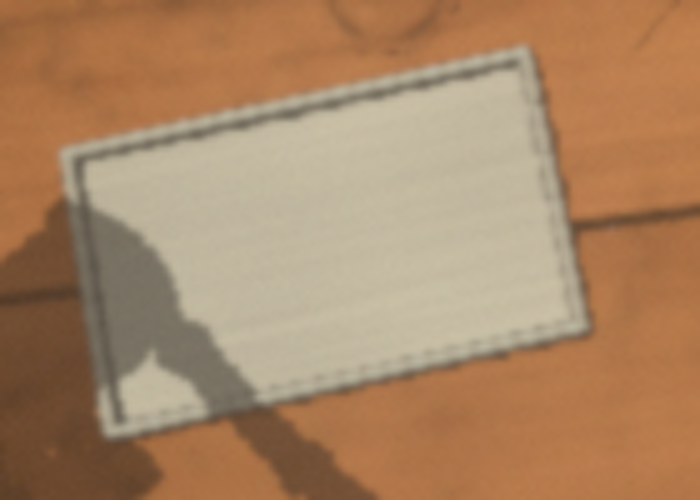

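View pics/s1.png

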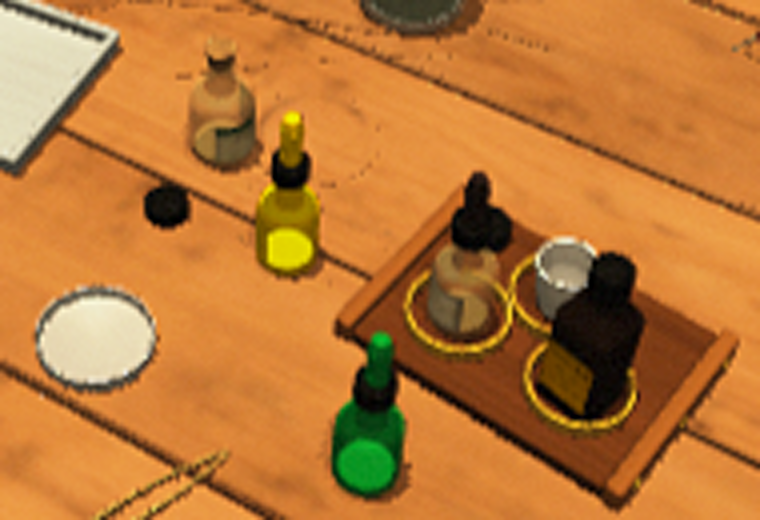

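```bash
cat > fit.py <<'E'
from h import *
from scipy.optimize import least_squares
def T1(p): p=np.array(p,float); return (p+.5)/4-.5+[240,160]
def S1(p): p=np.array(p,float); return (p+.5)/4-.5+[230,180]
def T2(p): p=np.array(p,float); return (p+.5)/5-.5+[110,175]
def W(pose,loc):
    loc=np.atleast_2d(loc); c,s=np.cos(pose[2]),np.sin(pose[2])
    return np.c_[pose[0]+c*loc[:,0]-s*loc[:,1],pose[1]+s*loc[:,0]+c*loc[:,1],loc[:,2]]
def fit(x0,obs):
    f=lambda x:np.concatenate([(proj(n,W(x,l))-u).ravel() for n,l,u in obs])
    r=least_squares(f,x0,loss='soft_l1'); return r.x,r.fun
E
python3 - <<'E'
from fit import *
rings=np.array([[-.02,.04,.022],[-.02,-.04,.022],[.027,0,.022]])
ot=T1([[461,181],[606,177],[529,97]]); os=S1([[459,312],[580,380]])
print(unproj("top",ot,.022),unproj("scene",os,.022))
for o in([("top",rings,ot)],[("scene",rings[:2],os)],[("top",rings,ot),("scene",rings[:2],os)]):
    x,r=fit([.59,-.235,-.13],o); print(x,r.round(2))
tl=np.array([[.065,.105,.016],[.065,-.105,.016],[-.065,-.105,.016],[-.065,.105,.016]])
y,r=fit([.588,.21,-.07],[("top",tl,T2([[61,150],[535,46],[590,328],[105,437]]))]);print(y,r.round(2))
y2,r=fit([.588,.21,-.07],[("scene",tl,np.array([[197,168],[259,187],[219,220],[167,194]]))]);print(y2,r.round(2))
np.save("rack.npy",x);np.save("tray.npy",y)
print('lid',unproj("top",T1([185,439]),.011),unproj("scene",S1([96,337]),.011))
E
```

```text
[[ 0.57069363 -0.18862306  0.022     ]
 [ 0.56232037 -0.26829088  0.022     ]
 [ 0.61335079 -0.23432584  0.022     ]] [[ 0.56676368 -0.19032958  0.022     ]
 [ 0.56069408 -0.26759245  0.022     ]]
[ 0.58642763 -0.23088757 -0.11114219] [ 0.11 -0.14  0.08  0.08 -0.19  0.06]
[ 0.58372593 -0.23053631 -0.08397459] [-0.44 -0.37  0.43  0.31]
[ 0.58574484 -0.23074259 -0.10716103] [ 0.14  0.23  0.1   0.32 -0.25  0.36  0.09 -1.28  0.5  -0.12]
[0.58593626 0.21072242 0.09213352] [ 0.81  0.08 -1.15  0.63 -0.69 -0.09  0.93 -0.48]
[0.58168158 0.20877815 0.06759288] [-0.85 -2.97  0.19  2.21 12.89  0.57 -0.85 -1.34]
lid [[ 0.45116126 -0.01879606  0.011     ]] [[ 0.44764672 -0.02167551  0.011     ]]
```

Run:
```python
from fit import *
def both(nm,pt,ps,z,zs=None):
    zs=zs or z
    print(nm,unproj("top",T1(pt),z)[0,:2].round(4),unproj("scene",S1(ps),zs)[0,:2].round(4))
both('dark cap',[654,124],[617,268],.12)
both('drop bulb',[487,128],[478,183],.127)
both('drop collar',[478,145],[473,228],.091)
both('cork top',[100,103],[220,46],.089)
both('cork foot/body z45',[104,140],[222,130],.0225)
both('cruc rim',[537,87],[567,262],.049)
both('yellow',[268,165],[292,120],.117)
both('green',[533,344],[380,342],.117)
r=np.load("rack.npy"); print(W(r,[[-.02,.04,0],[-.02,-.04,0],[.027,0,0]]).round(4))
# overlay
def circ(c,rad,z):
    a=np.linspace(0,2*np.pi,60); return np.c_[c[0]+rad*np.cos(a),c[1]+rad*np.sin(a),0*a+z]
y=np.load("tray.npy")
for n,b in(("top",(110,160,425,290)),("scene",(150,150,420,320))):
    im=cv2.imread(f"pics/{n}0.png"); k=3 if n=="scene" else 2.4
    im=cv2.resize(im,None,fx=k,fy=k,interpolation=cv2.INTER_CUBIC)
    def dr(P,c=(255,0,255)): cv2.polylines(im,[np.round((proj(n,P)+.5)*k-.5).astype(int)],True,c,1)
    for c in [[-.02,.04,.022],[-.02,-.04,.022],[.027,0,.022]]: dr(circ(W(r,c)[0],.0305,.022))
    dr(W(r,[[.065,.094,.018],[.065,-.094,.018],[-.065,-.094,.018],[-.065,.094,.018]]))
    dr(W(y,[[.065,.105,.016],[.065,-.105,.016],[-.065,-.105,.016],[-.065,.105,.016]]))
    dr(circ([.4495,-.020],.0345,.011))
    x0,y0,x1,y1=[int(v*k) for v in b]; cv2.imwrite(f"pics/ov_{n}.png",im[y0:y1,x0:x1][:600,:800])
```

```text
dark cap [ 0.564  -0.2712] [ 0.562  -0.2713]
drop bulb [ 0.5713 -0.1861] [ 0.5701 -0.1883]
drop collar [ 0.5723 -0.1875] [ 0.5705 -0.1893]
cork top [0.6214 0.0035] [0.619  0.0045]
cork foot/body z45 [0.62   0.0036] [6.143e-01 5.000e-04]
cruc rim [ 0.6109 -0.2333] [ 0.6109 -0.2325]
yellow [ 0.5695 -0.0759] [ 0.5655 -0.0776]
green [ 0.4622 -0.1917] [ 0.4592 -0.1922]
[[ 0.5701 -0.1888  0.    ]
 [ 0.5616 -0.2684  0.    ]
 [ 0.6126 -0.2336  0.    ]]
```

View pics/ov_top.png

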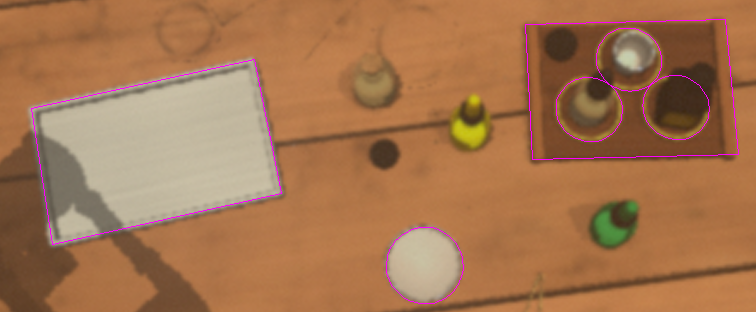

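View pics/ov_scene.png

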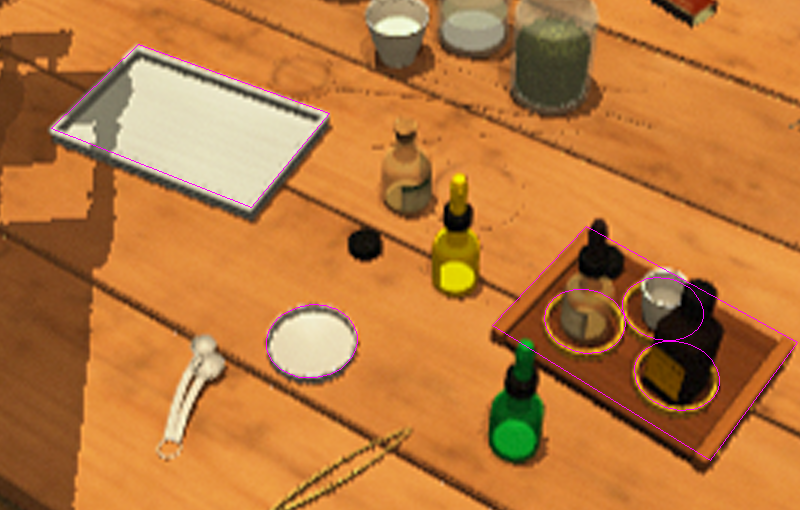

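The overlays agree with the rings, tray and lid in both cameras to about 2 mm. Next is the dark bottle's yaw.

Run:
```python
from fit import *
r=np.load("rack.npy")
outs=[]
for n,b in(("top",(375,175,425,225)),("scene",(350,235,405,290))):
    im0=cv2.imread(f"pics/{n}0.png"); k=7; row=[]
    for dy in(None,-.15,0.,.15):
        im=cv2.resize(im0[b[1]:b[3],b[0]:b[2]],None,fx=k,fy=k,interpolation=cv2.INTER_CUBIC)
        im=cv2.convertScaleAbs(im,alpha=1.6,beta=25)[:350,:350]
        if dy is not None:
            p=[.5625,-.270,r[2]+dy]
            for z in(.012,.077):
                s=.018;P=W(p,[[s,s,z],[s,-s,z],[-s,-s,z],[-s,s,z]])
                cv2.polylines(im,[np.round((proj(n,P)-b[:2]+.5)*k-.5).astype(int)],True,(255,0,255),1)
        row.append(cv2.resize(im,(200,200)) if 0 else im)
    outs.append(np.vstack([np.hstack(row[:2]),np.hstack(row[2:])]))
    cv2.imwrite(f"pics/dk_{n}.png",cv2.resize(outs[-1],(600,600)))
```

```text
(no output)
```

View pics/dk_top.png

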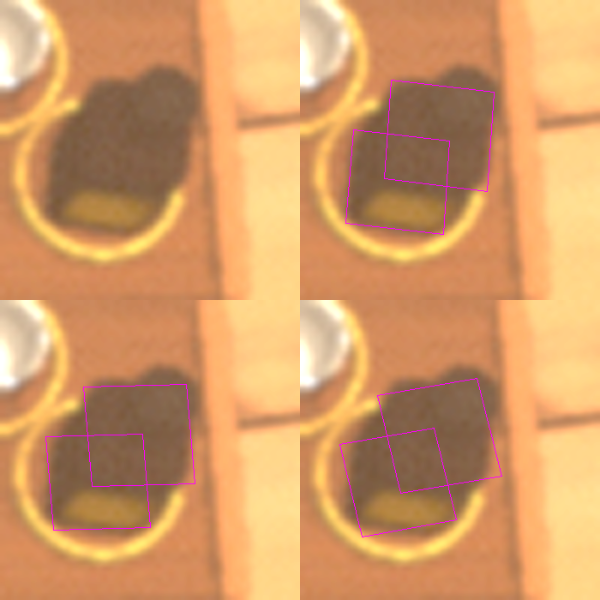

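View pics/dk_scene.png

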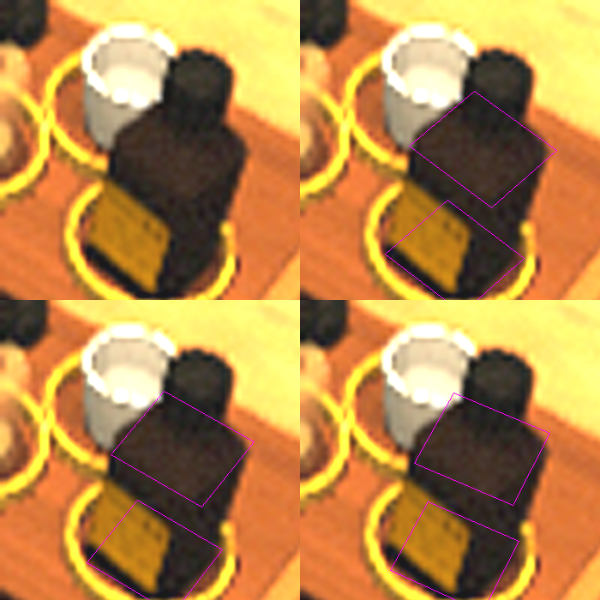

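```bash
cat >> fit.py <<'E'
def ori(yaw): return [np.pi,0,yaw]
HI=.26
def st(msg=''):
    s=env.state(); print(msg,'t=%.1f'%s['time'],'pos',s['tool_pos'].round(4),'ori',s['orientation'].round(3),'w %.4f'%s['width'],'F',s['contact_force'].round(1)); return s
def pick(x,y,z,yaw,open_,force,hi=HI,first='move'):
    env.set_gripper(open_)
    if first=='move': env.move_to([x,y,hi],ori(yaw))
    else: env.line_to([x,y,hi],speed=.3,rot=ori(yaw))
    env.line_to([x,y,z+.05],speed=.2)
    hit=env.line_to([x,y,z],speed=.08,max_force=8)
    st('at grasp hit=%s'%hit)
    env.set_gripper(0.0,grasp_force=force); st('gripped')
def lift(hi=HI):
    p=env.state()['tool_pos']; env.line_to([p[0],p[1],p[2]+.02],speed=.06); env.line_to([p[0],p[1],hi],speed=.2); st('lifted')
def place(x,y,z,yaw,open_,hi=HI,up=None,slow=.03,mf=4):
    env.line_to([x,y,hi],speed=.3,rot=ori(yaw))
    env.line_to([x,y,z+slow],speed=.2); env.dwell(.15)
    hit=env.line_to([x,y,z-.003],speed=.04,max_force=mf); s=st('down (target z %.4f) hit=%s'%(z,hit))
    env.set_gripper(open_); 
    return s
def up(hi=HI):
    p=env.state()['tool_pos']; env.line_to([p[0],p[1],p[2]+.04],speed=.08); env.line_to([p[0],p[1],hi],speed=.25)
E
python3 - <<'E'
from fit import *
t=np.load("tray.npy"); print(W(t,[[0,.05,0],[0,-.05,0]]))
def ik(p,y):
    q=env.inverse_kinematics(p,ori(y)); print(p,y,None if q is None else np.round(q,2))
for y in(-.107,-.107+np.pi):
    for z in(.26,.10): ik([.571,-.1875,z],y); ik([.63,.26,z],y)
    ik([.575,.26,.09],y)
ik([.563,-.27,.085],-.19);ik([.6126,-.2336,.04],-.107);ik([.4495,-.02,.0335],1.0);ik([.62,.004,.055],-.57);ik([.6126,-.2336,.06],-.57);ik([.4495,-.02,.26],1.0)
E
```

```text
[[0.5813361  0.26051036 0.        ]
 [0.59053642 0.16093449 0.        ]]
[0.571, -0.1875, 0.26] -0.107 [-0.36  0.12  1.76 -0.    1.26 -0.25]
[0.63, 0.26, 0.26] -0.107 [ 0.35  0.27  1.58 -0.    1.28  0.46]
[0.571, -0.1875, 0.1] -0.107 [-0.36  0.27  1.91 -0.    0.97 -0.25]
[0.63, 0.26, 0.1] -0.107 [ 0.35  0.4   1.72 -0.    1.02  0.46]
[0.575, 0.26, 0.09] -0.107 [ 0.39  0.33  1.85 -0.    0.97  0.49]
[0.571, -0.1875, 0.26] 3.034592653589793 None
[0.63, 0.26, 0.26] 3.034592653589793 None
[0.571, -0.1875, 0.1] 3.034592653589793 None
[0.63, 0.26, 0.1] 3.034592653589793 None
[0.575, 0.26, 0.09] 3.034592653589793 None
[0.563, -0.27, 0.085] -0.19 [-0.49  0.32  1.86 -0.    0.95 -0.3 ]
[0.6126, -0.2336, 0.04] -0.107 [-0.4   0.43  1.81 -0.    0.9  -0.3 ]
[0.4495, -0.02, 0.0335] 1.0 [-0.1   0.1   2.26 -0.    0.78 -1.1 ]
[0.62, 0.004, 0.055] -0.57 [-0.03  0.35  1.89 -0.    0.9   0.54]
[0.6126, -0.2336, 0.06] -0.57 [-0.4   0.4   1.81 -0.    0.93  0.17]
[0.4495, -0.02, 0.26] 1.0 [-0.1  -0.18  2.05 -0.    1.26 -1.1 ]
```

Run:
```python
from fit import *
pick(.571,-.1877,.1025,-.107,.045,15)
lift()
for n in("scene",): cv2.imwrite("pics/a_scene.png",get_image(n)[:,:,::-1])
```

```text
at grasp hit=False t=4.5 pos [ 0.5711 -0.1878  0.1024] ori [-3.142  0.    -0.107] w 0.0446 F [-0.   0.6  0.7]
gripped t=5.0 pos [ 0.5714 -0.1878  0.103 ] ori [ 3.141e+00 -1.000e-03 -1.070e-01] w 0.0212 F [-0.1 -0.8  2.3]
lifted t=6.3 pos [ 0.5706 -0.1875  0.2585] ori [-3.141e+00  2.000e-03 -1.070e-01] w 0.0214 F [-0.7 -0.1 -1.2]
```

View pics/a_scene.png

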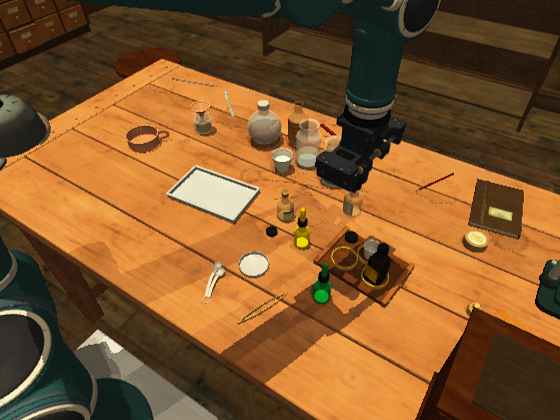

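The dropper is lifted and hanging upright at (353,203), clear of the rack. Next I'll place it in the tray.

Run:
```python
from fit import *
s=place(.5813,.2605,.0945,-.107,.045)
np.save("drop_tray.npy",s['tool_pos'])
if s['tool_pos'][2]<.099: up()
st('end')
cv2.imwrite("pics/b_scene.png",get_image("scene")[:,:,::-1])
```

```text
down (target z 0.0945) hit=True t=9.7 pos [0.581  0.2603 0.0948] ori [ 3.141e+00  1.000e-03 -1.070e-01] w 0.0211 F [ 0.4 -0.5  4. ]
end t=11.5 pos [0.5792 0.2597 0.2585] ori [ 3.139  0.004 -0.107] w 0.0448 F [-0.8  0.5 -1.1]
```

View pics/b_scene.png

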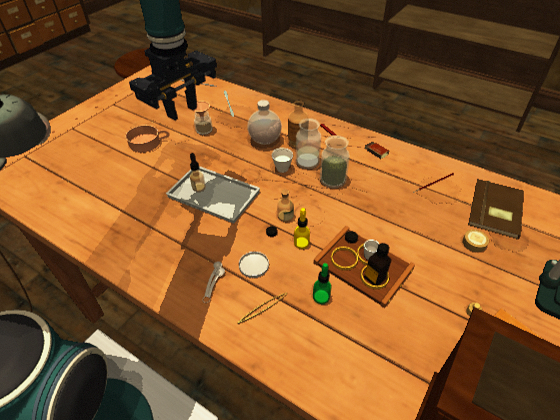

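The dropper stands upright in the tray at about (197,175). Next is the dark bottle.

Run:
```python
from fit import *
pick(.563,-.270,.087,-.19,.062,20)
np.save("dark_cup.npy",env.state()['tool_pos'])
s=get_image("scene"); crop(s,310,200,420,310,5,"pics/c1.png")
lift(.27)
crop(get_image("scene"),280,100,440,300,3,"pics/c2.png")
```

```text
at grasp hit=False t=15.5 pos [ 0.5631 -0.27    0.0869] ori [-3.142  0.    -0.19 ] w 0.0620 F [-0.  -1.2 -1.4]
gripped t=16.0 pos [ 0.5633 -0.2702  0.0875] ori [ 3.141e+00 -1.000e-03 -1.900e-01] w 0.0363 F [-0.1 -0.   1.5]
lifted t=17.5 pos [ 0.5624 -0.2697  0.2682] ori [-3.141e+00  3.000e-03 -1.900e-01] w 0.0365 F [-0.9  0.2 -1.4]
```

View pics/c1.png

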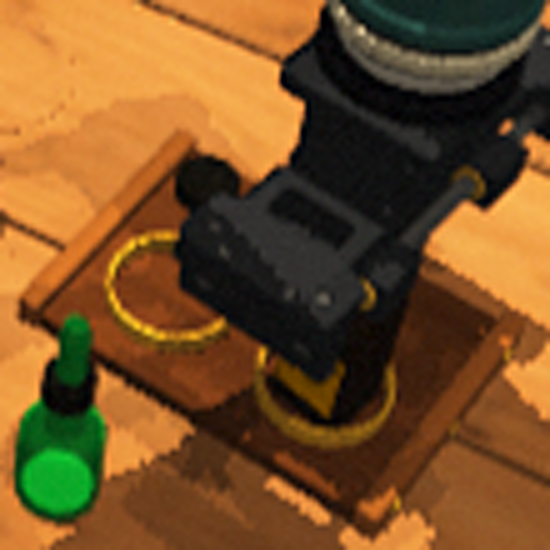

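View pics/c2.png

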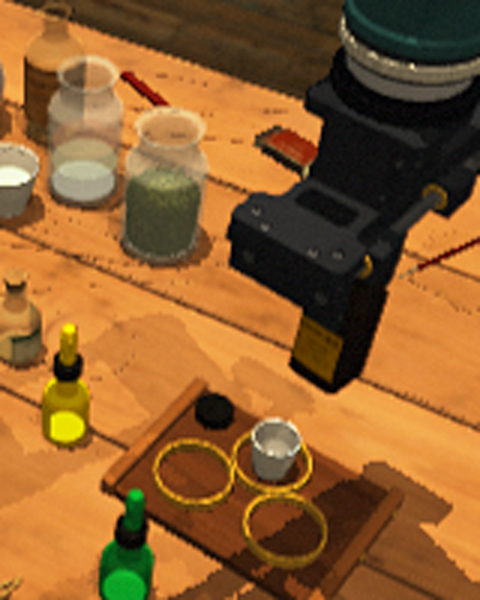

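The dark bottle is gripped squarely (jaw width 36.3 mm) and hangs upright. The crucible is undisturbed at (275,448) in the crop.

Run:
```python
from fit import *
s=place(.5905,.161,.0795,-.19,.062,hi=.27)
np.save("dark_tray.npy",s['tool_pos'])
if s['tool_pos'][2]<.084: up()
st('end')
cv2.imwrite("pics/d_top.png",get_image("top")[:,:,::-1])
env.set_gripper(.058)
r=np.load("rack.npy")
pick(.611,-.2331,.012+.0145+.017,r[2],.058,8)
cv2.imwrite("pics/d_scene.png",get_image("scene")[:,:,::-1])
```

```text
down (target z 0.0795) hit=True t=20.9 pos [0.5895 0.1608 0.0793] ori [ 3.141e+00  2.000e-03 -1.900e-01] w 0.0363 F [-0.6 -1.6  3.8]
end t=22.8 pos [0.5879 0.1604 0.2582] ori [ 3.139  0.006 -0.19 ] w 0.0619 F [-0.3 -0.3  0.1]
at grasp hit=False t=26.6 pos [ 0.6111 -0.2332  0.0433] ori [-3.142  0.    -0.107] w 0.0580 F [0.2 0.1 0.4]
gripped t=27.1 pos [ 0.6114 -0.2333  0.044 ] ori [ 3.141e+00 -1.000e-03 -1.070e-01] w 0.0342 F [ 0.1 -0.4  1.2]
```

View pics/d_scene.png

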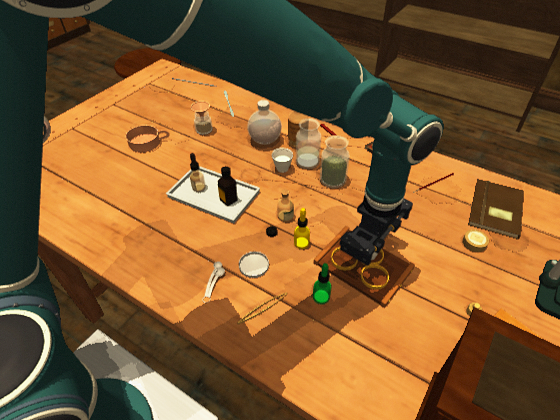

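View pics/d_top.png

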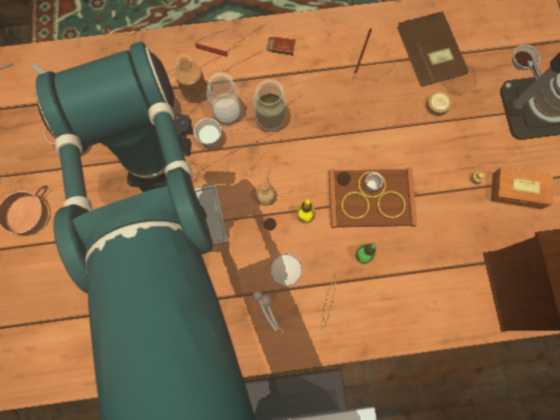

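Both bottles stand upright in the tray and the crucible is gripped. Next I'll move it to the lid.

Run:
```python
from fit import *
lift(.22)
s=place(.4495,-.020,.044-.010,1.0,.050,hi=.22)
st()
crop(get_image("scene"),190,210,320,310,6,"pics/e1.png")
```

```text
lifted t=28.6 pos [ 0.6105 -0.2329  0.2183] ori [-3.141e+00  3.000e-03 -1.070e-01] w 0.0341 F [ 0.2 -0.5 -0.5]
down (target z 0.0340) hit=True t=31.6 pos [ 0.449  -0.0197  0.0328] ori [-3.14  0.    1.  ] w 0.0342 F [1.5 1.6 2.2]
 t=32.0 pos [ 0.4481 -0.0198  0.0327] ori [-3.139e+00  1.000e-03  1.000e+00] w 0.0499 F [-0.1  0.1  0.3]
```

View pics/e1.png

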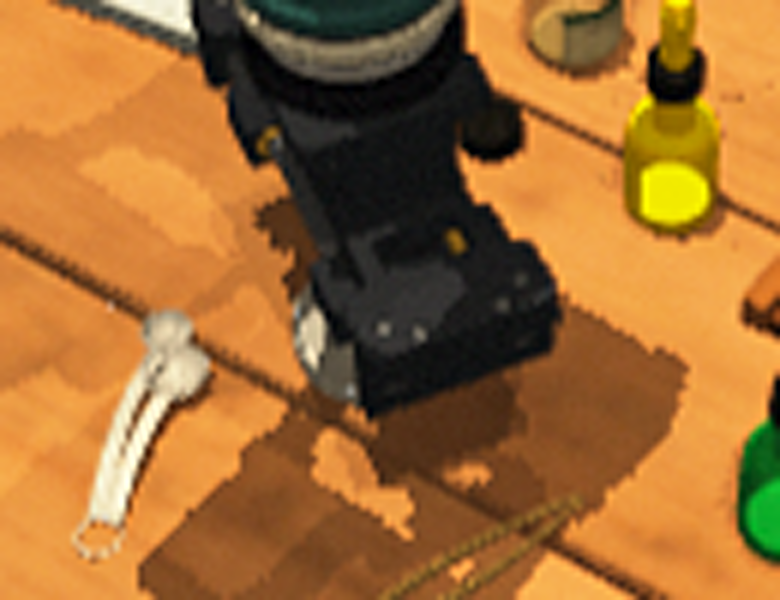

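Run:
```python
from fit import *
up(.22)
env.set_gripper(.065)
env.move_to([.62,.004,.22],ori(-.57))
crop(get_image("scene"),190,180,320,300,5,"pics/f1.png")
```

```text
(no output)
```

View pics/f1.png

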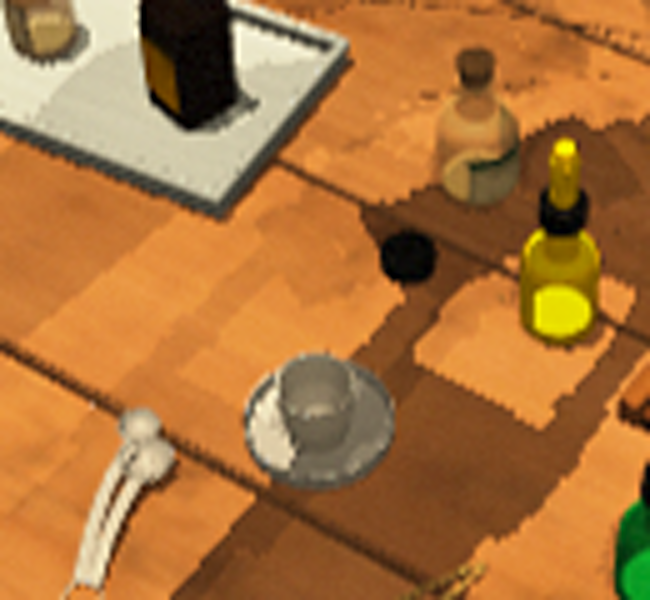

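Run:
```python
from fit import *
f=lambda p:(np.array(p)+.5)/5-.5+[190,180]
print('cruc rim',unproj("scene",f([316,375]),.039),'lid',unproj("scene",f([320,421]),.011),'cork',unproj("scene",f([476,57]),.089))
pick(.620,.004,.038+.017,-.57,.065,12,hi=.22,first='line')
lift(.26)
crop(get_image("scene"),230,60,400,300,2.5,"pics/g1.png")
```

```text
cruc rim [[ 0.45144011 -0.01873074  0.039     ]] lid [[ 0.44778791 -0.02150334  0.011     ]] cork [[0.61959168 0.00437554 0.089     ]]
at grasp hit=False t=37.4 pos [0.6201 0.004  0.0549] ori [ 3.142  0.    -0.57 ] w 0.0646 F [-0.2  0.   0.5]
gripped t=37.9 pos [0.6202 0.0041 0.0555] ori [-3.141 -0.    -0.57 ] w 0.0407 F [-1.2  1.1  1.8]
lifted t=39.4 pos [0.6192 0.0041 0.2582] ori [ 3.14e+00  3.00e-03 -5.70e-01] w 0.0407 F [-0.5  0.1 -0.6]
```

View pics/g1.png

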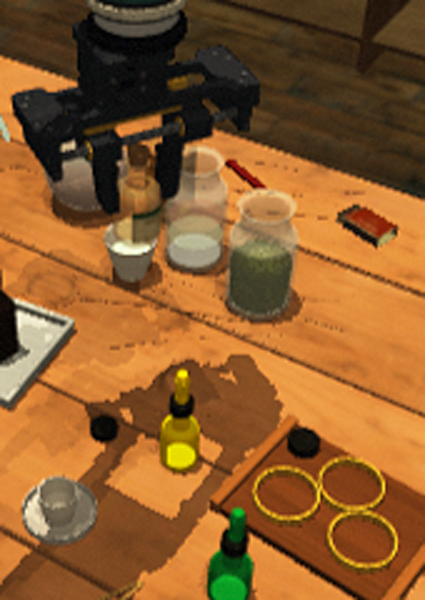

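The corked bottle is held upright. Next is the back cup.

Run:
```python
from fit import *
s=place(.6126,-.2336,.0675,-.57,.060,hi=.26,slow=.035)
if s['tool_pos'][2]<.072: up(.26)
else: print("HIGH")
st()
crop(get_image("scene"),310,190,420,310,5,"pics/i1.png")
env.set_gripper(.062)
p=np.load("dark_tray.npy"); env.move_to([p[0],p[1],.26],ori(-.19))
cv2.imwrite("pics/i_top.png",get_image("top")[:,:,::-1])
crop(get_image("top"),240,160,425,290,4,"pics/i2.png")
```

```text
down (target z 0.0675) hit=True t=42.3 pos [ 0.6116 -0.233   0.067 ] ori [ 3.141e+00  3.000e-03 -5.700e-01] w 0.0407 F [-0.8  0.   3.6]
 t=44.2 pos [ 0.6099 -0.2325  0.2581] ori [ 3.14   0.007 -0.57 ] w 0.0601 F [ 0.3  0.5 -0.1]
```

View pics/i1.png

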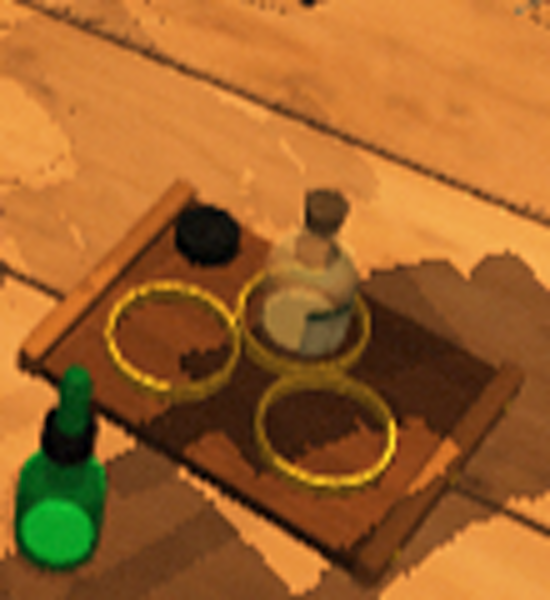

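View pics/i2.png

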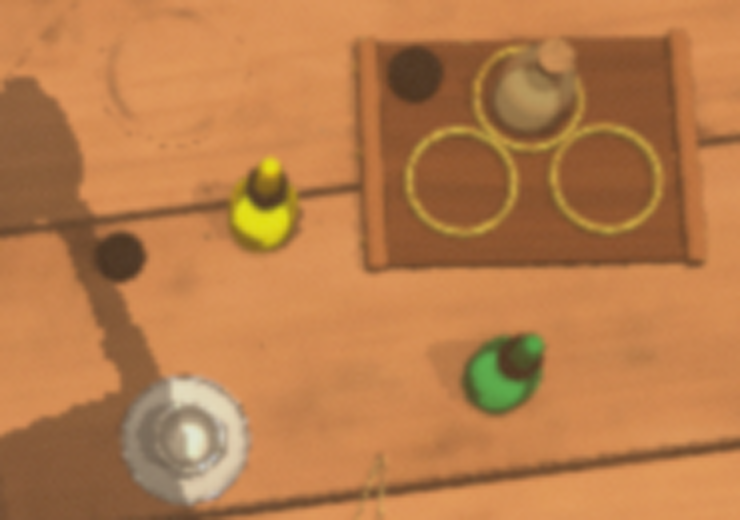

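The corked bottle is upright in the back cup at about (311,310) in the crop. The crucible sits within about 3 mm of the lid's centre. Now the dark bottle goes back; its corner clearance in the cup is only about 2.5 mm, so I'll go slowly.

Run:
```python
from fit import *
p=np.load("dark_tray.npy")
pick(p[0],p[1],.0795,-.19,.062,20,first='line')
lift(.27)
env.line_to([.5625,-.2695,.27],speed=.3,rot=ori(-.19))
env.line_to([.5625,-.2695,.112],speed=.2); env.dwell(.4); st('above')
crop(get_image("scene"),310,200,420,310,5,"pics/j1.png")
hit=env.line_to([.5625,-.2695,.085],speed=.04,max_force=5); st('hit %s'%hit)
crop(get_image("scene"),310,200,420,310,5,"pics/j2.png")
```

```text
at grasp hit=False t=48.1 pos [0.5897 0.1608 0.0794] ori [ 3.142  0.    -0.19 ] w 0.0620 F [ 0.3 -0.3 -0.3]
gripped t=48.6 pos [0.5898 0.1608 0.08  ] ori [-3.141e+00 -1.000e-03 -1.900e-01] w 0.0360 F [-0.   0.5  1.8]
lifted t=50.1 pos [0.5889 0.1606 0.2682] ori [ 3.14e+00  3.00e-03 -1.90e-01] w 0.0355 F [ 0.1  0.8 -1.8]
above t=53.0 pos [ 0.5628 -0.2697  0.1127] ori [ 3.141e+00 -1.000e-03 -1.900e-01] w 0.0362 F [ 0.   0.1 -1. ]
hit True t=53.7 pos [ 0.5618 -0.2694  0.0876] ori [-3.141e+00  2.000e-03 -1.900e-01] w 0.0361 F [-0.3  0.2  3.9]
```

View pics/j2.png

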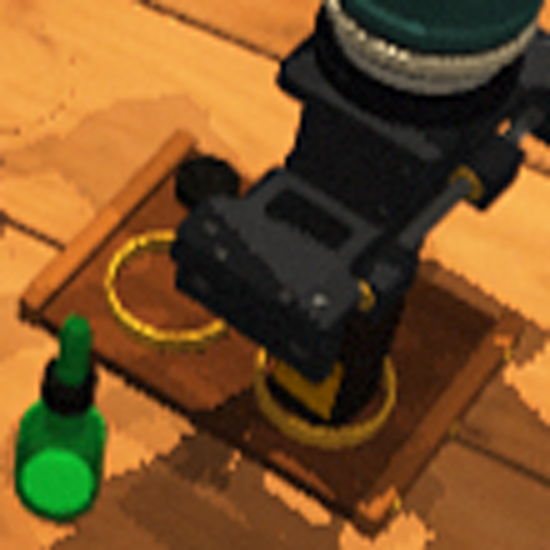

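The dark bottle is seated: TCP z is 0.0876, against 0.0875 at the original grasp. I'll release it and fetch the dropper.

Run:
```python
from fit import *
env.set_gripper(.058); up(.26)
crop(get_image("scene"),310,190,420,310,5,"pics/k1.png")
p=np.load("drop_tray.npy")
pick(p[0],p[1],.0945,-.107,.045,15)
lift(.27)
env.line_to([.5708,-.1886,.27],speed=.3,rot=ori(-.107))
env.line_to([.5708,-.1886,.130],speed=.2); env.dwell(.4); st('above')
hit=env.line_to([.5708,-.1886,.100],speed=.04,max_force=5); st('hit %s'%hit)
crop(get_image("scene"),310,190,420,310,5,"pics/k2.png")
```

```text
at grasp hit=False t=59.4 pos [0.5811 0.2604 0.0944] ori [ 3.142  0.    -0.107] w 0.0449 F [ 0.1 -0.3  0.2]
gripped t=59.9 pos [0.5814 0.2605 0.0951] ori [-3.141e+00 -1.000e-03 -1.070e-01] w 0.0213 F [ 0.1 -0.3  1.4]
lifted t=61.3 pos [0.5806 0.2601 0.2683] ori [ 3.14e+00  2.00e-03 -1.07e-01] w 0.0215 F [-0.1 -0.7 -0.4]
above t=64.2 pos [ 0.5712 -0.1888  0.1308] ori [ 3.141e+00 -1.000e-03 -1.070e-01] w 0.0212 F [-0.6  0.1 -0.8]
hit True t=64.8 pos [ 0.5703 -0.1884  0.1027] ori [-3.141e+00  1.000e-03 -1.070e-01] w 0.0213 F [0.4 0.1 4.3]
```

View pics/k1.png

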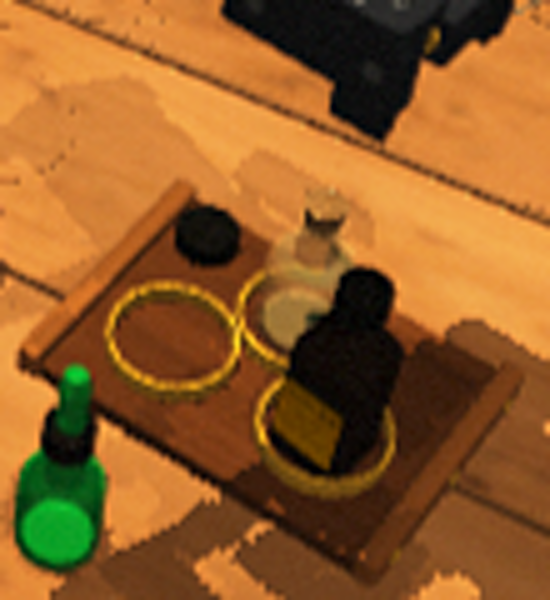

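View pics/k2.png

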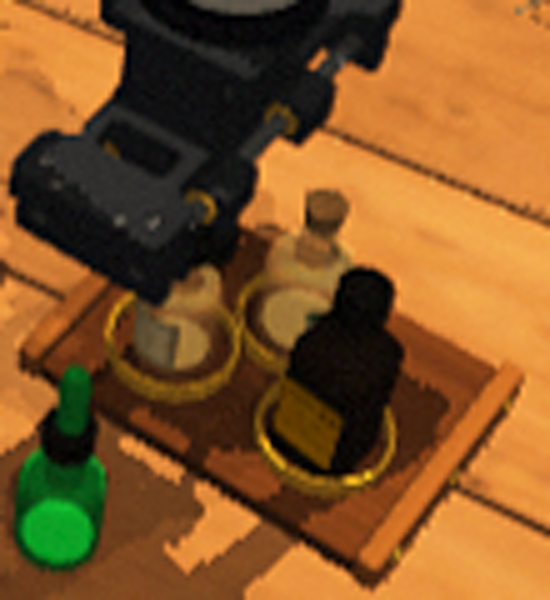

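All seated: the dark bottle is upright in its cup and the dropper is on the floor of its own (z 0.1027, expected 0.103). I'll release and check from clear of the rack.

Run:
```python
from fit import *
env.set_gripper(.045); up(.27)
env.move_to([.56,.20,.3],ori(.2)); env.dwell(.3); st()
crop(get_image("scene"),230,180,420,310,4,"pics/l1.png")
crop(get_image("top"),240,160,425,290,4,"pics/l2.png")
```

```text
t=68.5 pos [0.5603 0.1992 0.3   ] ori [3.142 0.    0.199] w 0.0450 F [ 0.2  0.6 -0.3]
```

View pics/l1.png

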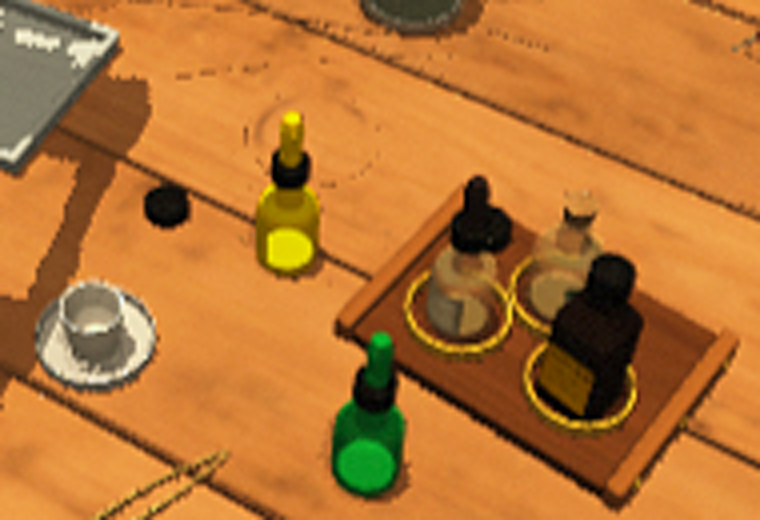

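View pics/l2.png

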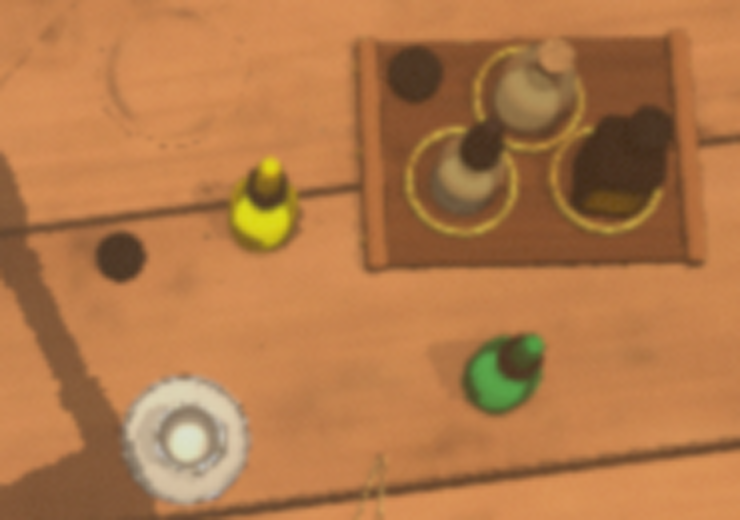

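Both views show all three bottles upright in the right cups and the crucible upright in the middle of the lid. The green and yellow droppers haven't moved.

Run:
```python
from fit import *
print(unproj("top",T1([190,437]),.039),unproj("top",T1([185,439]),.011))
env.close_job()
```

```text
[[ 0.44854922 -0.0208162   0.039     ]] [[ 0.45116126 -0.01879606  0.011     ]]
the job is handed in; nothing more can be done
```

The job is done in the order asked and handed in at about 69 s, against the 131 s limit. I moved the dropper and then the dark bottle to the tray, the crucible to the tin lid, and the corked bottle to the back cup. The dark bottle and then the dropper went back to their own cups.

- **Bottles:** the last pictures from both cameras show all three upright in the right cups. When set down, the dark and dropper bottles came to within 1 mm of their original grip heights, so both are on the cup floors.
- **Crucible:** it stands upright in the lid, about 3 mm off centre in the top camera. An earlier rough reading from the scene camera gave about 4.6 mm, in the opposite direction. At that size, the difference is mostly the 2 mm calibration error and my pixel readings.
- **Everything else:** the green and yellow droppers were not disturbed, and the readings I logged stayed under 5 N.

No check failed. The two cameras differed by 2–4 mm on most points, up to about 6 mm on the roughest reading, so I used averages or the clearer view.

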